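Put the strop board away in its slotted holder

ROBOT

A 6-joint arm with a two-finger parallel gripper is mounted at the origin on the work surface. World frame = base frame: x ahead of the robot, y to its left, z up, the work surface at z = 0. Lengths are in m, angles in rad, forces in N, time in s.
With the tool pointing down it reaches from about 0.325 to 0.775 m from the base axis. Payload 5.5 kg.
Tool frame: the origin (TCP) lies between the finger pads; the fingertips stand ahead of it and the grasp point (between the pads) lies 8 mm behind it (tips_ahead is the z of the fingertips in the tool frame, in m); z points along the fingers, y is the line along which they close (so a half turn about z gives the same grasp; the last joint's range is limited). The gripper opens to 85 mm and grips with 20 to 120 N. Pads are 22 mm wide; open, the fingers measure 114 mm over their backs; the gripper's body (76 mm by 85 mm) begins 54 mm behind the grasp point. The pads swing forward as they close: fully open they stand 13 mm farther back than shut.
Start: joints at [-1.348, 0.091, 1.231, -0, 1.82, -0.057], TCP at [0.166, -0.577, 0.242] pointing down, gripper open.
Joint ranges: [-2.87, 2.87], [-0.86, 2.18], [0.17, 2.46], [-1.51, 4.65], [0.06, 2.69], [-2.65, 2.65]. Speed limits (rad/s): [2.57, 2.57, 3.01, 3.14, 3.14, 3.14].

INTERFACE

Orientations are given as a 3x3 rotation matrix whose columns are the frame's x, y, z axes.
In Python, from bench import move_to, move_straight, goto_joints, grip, pause, ik, read_camera, camera_info, IKError, job_done, get_t, get_q, get_joint_velocities, get_effort, get_tcp_pos, get_ee_rot, get_wrist_force, get_ft_torque, get_grip_width, get_finger_force, tips_ahead gives the robot as it stands. Calls block until the motion is done:
- move_to(position, orientation): joint-space move of the TCP to a pose.
- move_straight(position, ori=None, rate=0.15): straight line of the TCP; ori=None keeps the orientation; rate is the mean speed in m/s.
- goto_joints(angles): joint-space move.
- grip(opening, grip_force=None): opening from 0.0 (shut) to 1.0 (fully open); grip_force is the grip in N (None keeps the last); returns when the fingers have stopped.
- pause(seconds).
- ik(position, orientation): joint angles nearest the present ones, or None.
- read_camera(name): name is "scene" or "top"; returns the picture (480x640x3 uint8, red, green, blue); there is no depth.
- camera_info(name): a dict with "mtx" (3x3 intrinsics, pixels), "k1" (the pictures are not rectified: a ray, as slopes to the right and down, at radius r is drawn at 1 + k1 r^2 times it, then the intrinsics apply), "rvec" (rotation vector, rad) and "tvec" (3), from world to camera coordinates, as OpenCV has them. Camera axes: x right, y down, z forward; pixel columns grow to the right and rows downward; lengths in m; the calibration is good to about 2 mm. A picture is of the moment at which its call begins. camera_info takes no time and is no camera call.
A pose or a line that the arm cannot do raises IKError and nothing moves.
- job_done(): hands the job in; it is judged then, once.
Readings, each from a call of its own:
- get_t(): time.
- get_q(): joint angles.
- get_joint_velocities(): joint speeds.
- get_effort(): joint torques, N m.
- get_tcp_pos(): TCP position.
- get_ee_rot(): TCP orientation.
- get_wrist_force(): force on the tool from outside, world axes, zero at the start.
- get_ft_torque(): the same for the moment, N m.
- get_grip_width(): opening from 0.0 (shut) to 1.0 (fully open).
- get_finger_force(): force on a finger pad.
Only numpy, scipy, OpenCV 4.12 (cv2) and the standard library are available. Lean on these libraries where they do the work, as an engineer would, in place of code of your own. Each camera call takes 0.05 s, during which the arm holds its last target. There are 200 camera calls.

TASK

Put the strop board away: slide it across the bench, end first and leather up, into the slot of the wooden holder until it is fully home against the stop, then swing the keeper bar shut behind it. Leave the other things on the bench where they are.

Things in the scene. Friction and masses are not known exactly. Their poses are not given: they have to be found in the camera images.
- strop: strop board to put away: flat board of wood faced with brown leather, 170 (x) x 92 (y) x 20 mm thick, lying leather up, loose, about 0.26 kg, too wide to grasp. Origin: centre of its underside, x along its length. Ends alike: either may go in first. It starts in front of the slot or to one side of that line, its length within 35 degrees of the slot's direction
- holder: fixed wooden holder with one letterbox slot at bench level (the bench is its floor). Origin: centre of the slot's mouth, on the bench; +x points into the slot, z up. Slot 98 mm wide, 25 mm high, 100 mm deep; roof over x 0 to 132 mm, top at z 35 mm. In front of the mouth two slanting cheeks, 30 mm tall, widen it to about 130 mm at x = -30 mm
- slot_stop (a point): centre of the stop at the slot's far end, on the bench, at x = 100 mm in the holder's frame (hidden under the roof). With the board fully home its centre is at x = 15 mm and its rear end at x = -70 mm, so 70 mm of it stand out of the mouth
- keeper (a joint): angle (rad) of the keeper, a steel bar 115 mm long, 12 mm thick, 3 to 19 mm above the bench, swinging level about an upright pivot. 0 = closed: it points along the holder's -y, across the rear end of a board that is home (5 mm gap); pi/2 = open: it points along the holder's -x, clear of the way. Range 0 to 2.2; starts open (1.6 or more), stays where it is left
- keeper_knob (a point): top centre of the keeper's upright wooden knob, 16 mm across, its top 55 mm above the bench, standing on the bar 85 mm from the pivot
- keeper_hinge (a point): top of the keeper's pivot, 30 mm above the bench, at x = -81 mm, y = 97 mm in the holder's frame; a fixed rail 20 mm tall (y 89 to 105 mm, x -66 to 54 mm) joins it to the holder, with a steel bracket to 35 mm height
- spool: bystander: pale thread spool, 44 mm across, 54 mm tall, standing; origin at its underside
- glue: bystander: white glue bottle, 48 mm across, 130 mm tall, standing; origin at its underside
- tin: bystander: low round steel tin, 72 mm across, 35 mm tall; origin at its underside
- maul: bystander: white-headed maul standing on its head, head 60 mm across, 195 mm tall; origin at its underside
- brush: bystander: brush with a dark wooden back lying bristles down, 130 x 50 x 36 mm; origin at its underside
- sander: bystander: cork sanding block 100 x 50 x 28 mm; origin at its underside
- driver: bystander: screwdriver lying on the bench
There are look-alikes about, which are no part of the job. Several things look just like the strop: the one meant starts farthest to the robot's left.

How it is judged:
On the way, in this order (a step that is already met when the one before it is completed fails the run):
1. the strop board is fully home in the slot (x of strop in the frame of holder between 0.009 and 0.019 m and y of strop in the frame of holder between -0.006 and 0.006 m and angle between the x axis of strop and the x axis of holder, either way round below 0.08 rad and angle between strop's own z axis and vertical below 0.08 rad), for 0.2 s.
2. the keeper bar is swung shut behind it (all of step 1 and value of joint keeper below 0.12 rad), for 0.2 s.
At the end, for the whole second after the job is handed in: The strop board lies at rest, flat and leather up, in the holder's slot: within 6 mm of the stop, within 6 mm of the slot's centre line and within 0.08 rad of its direction; the keeper is shut (joint below 0.12 rad) (all of step 2 and linear speed of strop below 0.01 m/s); the robot touches nothing.
It fails at once if a bystander is moved by more than 40 mm (distance of any of spool, glue, tin, maul, brush, sander, driver from where it was at the start of the episode above 0.04 m).
It also fails if it takes over 72 s, if anything falls off the work surface, if the arm or the gripper's body presses on something with over 40 N, if the wrist force passes 120 N, or if a joint passes its speed limit or range.

## Working session

There is one attempt and no reset: what is moved stays moved. The work goes in short steps, each a Python script; the robot and the scene stay as the last script left them, time stands still between calls to the robot, and variables do not carry over. Pictures are saved under pics/ and viewed, at most 10 in all, crops included, and the job is handed in when it is done.

```bash
mkdir -p pics; ls; cat > h.py <<'E'
import numpy as np, cv2
from bench import *
def cam(n):
    c=camera_info(n); R,_=cv2.Rodrigues(np.array(c["rvec"],float)); return np.array(c["mtx"],float),float(c["k1"]),R,np.array(c["tvec"],float).ravel()
def D(k1): return np.array([k1,0,0,0],float)
def ray(n,uv):
    M,k,R,t=cam(n); p=cv2.undistortPoints(np.array(uv,float).reshape(-1,1,2),M,D(k)).reshape(-1,2)
    d=np.c_[p,np.ones(len(p))]@R; return -R.T@t,d
def onz(n,uv,z):
    o,d=ray(n,uv); return o+d*((z-o[2])/d[:,2])[:,None]
def proj(n,P):
    M,k,R,t=cam(n); return cv2.projectPoints(np.array(P,float).reshape(-1,1,3),cv2.Rodrigues(R)[0],t,M,D(k))[0].reshape(-1,2)
def snap(n,f):
    im=read_camera(n)[:,:,::-1].copy(); cv2.imwrite("pics/"+f,im); return im
E
python3 - <<'E'
from h import *
for n in("scene","top"):
    snap(n,n+"0.png"); M,k,R,t=cam(n); print(n,M[0,0],k,-R.T@t,R[2])
print(tips_ahead)
E
```

```text
pics
scene 507.4689528041125 -0.0796690009406591 [ 1.18513704 -0.51631191  1.03739035] [-0.5263942  0.3534299 -0.7733023]
top 567.4421687609877 -0.0912993204319279 [ 0.45253293 -0.0832779   1.56933192] [ 0.0562028  -0.01430737 -0.99831686]
0.011
```

View pics/top0.png

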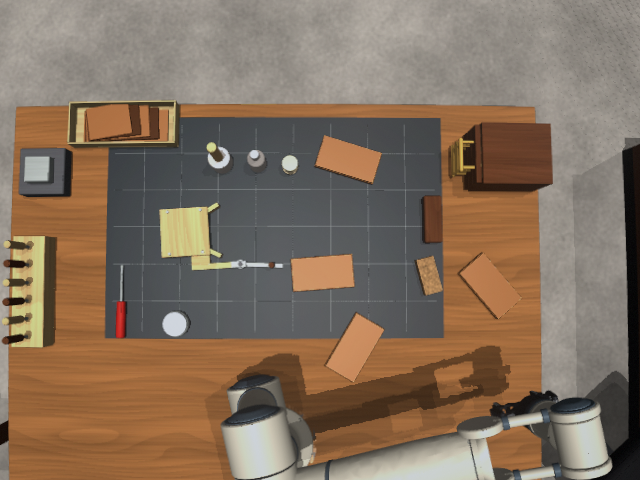

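View pics/scene0.png

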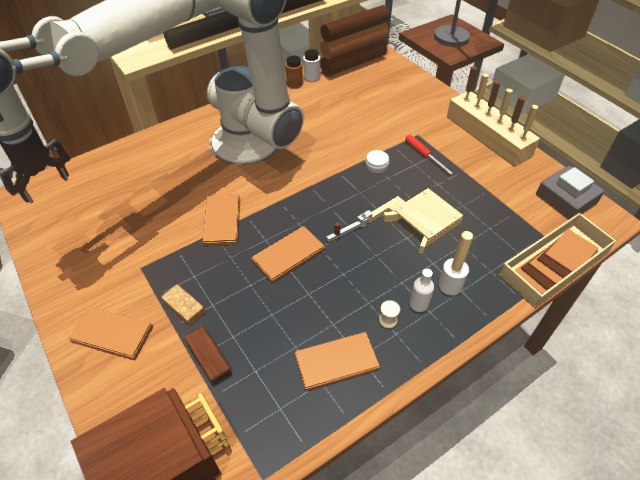

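The top view (up = +X, left = +Y) shows the holder at about (187,232) with its mouth facing right. The keeper hinge is at (240,264) and the bar points right to (283,265), so it is open. The leftmost board, which is the strop, is at about (323,272), and look-alikes are at (348,159), (355,347) and (490,285).

In the scene view the strop is at (287,253) and the dark knob at (337,228).

```bash
cat >> h.py <<'E'
def board(im, near, z=.02):
    hsv=cv2.cvtColor(im,cv2.COLOR_BGR2HSV)
    m=cv2.inRange(hsv,(5,90,120),(16,200,255)); m=cv2.morphologyEx(m,cv2.MORPH_OPEN,np.ones((3,3)))
    best=None
    for c in cv2.findContours(m,cv2.RETR_EXTERNAL,cv2.CHAIN_APPROX_NONE)[0]:
        if 600<cv2.contourArea(c)<6000:
            p=onz("top",c.reshape(-1,2),z)[:,:2].astype(np.float32); (c0,(w,h),a)=cv2.minAreaRect(p)
            b=cv2.boxPoints((c0,(w,h),a)); e=[b[1]-b[0],b[2]-b[1]]; e=max(e,key=np.linalg.norm); e=e*np.sign(e[1])
            r=(np.array(c0),sorted((w,h)),np.arctan2(e[1],e[0]))
            if best is None or np.linalg.norm(r[0]-near)<np.linalg.norm(best[0]-near): best=r
    return best
E
python3 - <<'E'
from h import *
im=cv2.imread("pics/top0.png")
near=onz("top",[(323,272)],.02)[0,:2]; print("strop",near,board(im,near))
hsv=cv2.cvtColor(im,cv2.COLOR_BGR2HSV); print([ (p,hsv[p[1],p[0]].tolist()) for p in [(323,272),(185,232),(200,265),(214,208),(240,264),(230,265),(272,265),(262,265),(140,300),(330,400)]])
m=cv2.inRange(hsv,(15,60,110),(32,190,255)); m[:, :140]=0;m[:,300:]=0;m[:195]=0;m[300:]=0
for c in cv2.findContours(m,cv2.RETR_EXTERNAL,cv2.CHAIN_APPROX_NONE)[0]:
    if cv2.contourArea(c)>100: 
        print(cv2.contourArea(c)); a=cv2.approxPolyDP(c,2,True).reshape(-1,2); print(a.tolist()); print(onz("top",a,.035)[:,:2].round(3).tolist())
c=im[190:300,150:370]; big=cv2.resize(c,None,fx=3.6,fy=3.6,interpolation=cv2.INTER_CUBIC); cv2.imwrite("pics/c1.png",big)
s=cv2.imread("pics/scene0.png")[180:270,300:480]; cv2.imwrite("pics/c2.png",cv2.resize(s,None,fx=4.4,fy=4.4,interpolation=cv2.INTER_CUBIC))
E
```

```text
strop [ 0.47222387 -0.13588523] (array([ 0.47124296, -0.13404381]), [0.09027282148599625, 0.16810965538024902], np.float32(1.6454049))
[((323, 272), [13, 129, 206]), ((185, 232), [25, 93, 208]), ((200, 265), [28, 87, 208]), ((214, 208), [30, 63, 174]), ((240, 264), [128, 9, 116]), ((230, 265), [29, 73, 207]), ((272, 265), [10, 145, 107]), ((262, 265), [105, 12, 217]), ((140, 300), [105, 16, 94]), ((330, 400), [13, 156, 95])]
2629.5
[[218, 204], [213, 204], [209, 209], [206, 206], [160, 209], [161, 256], [190, 255], [192, 269], [215, 268], [220, 264], [209, 262], [210, 253], [219, 257], [220, 253], [209, 248], [207, 212]]
[[0.657, 0.15], [0.657, 0.164], [0.643, 0.174], [0.652, 0.183], [0.644, 0.309], [0.515, 0.304], [0.518, 0.225], [0.48, 0.219], [0.483, 0.157], [0.494, 0.143], [0.499, 0.173], [0.524, 0.171], [0.513, 0.146], [0.524, 0.143], [0.537, 0.173], [0.635, 0.18]]
```

View pics/c1.png

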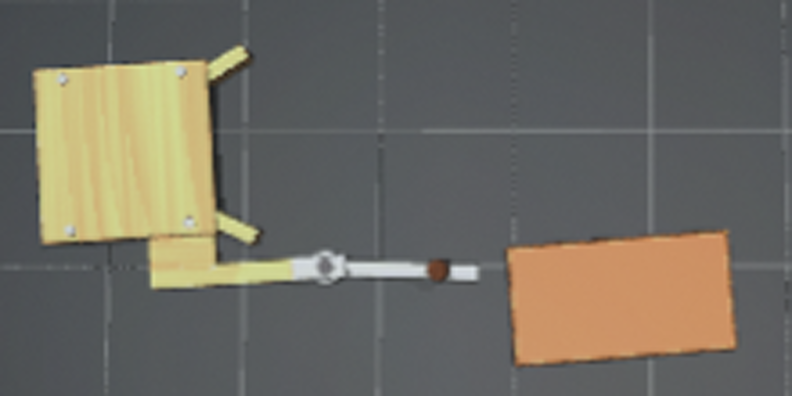

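View pics/c2.png

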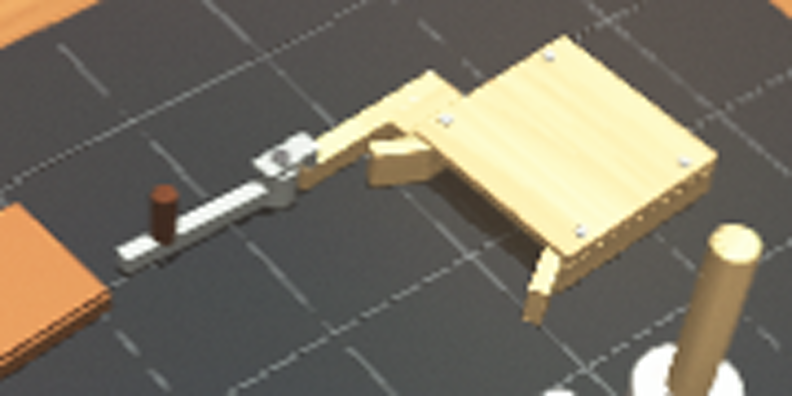

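The crops are enlarged 3.6 times in the first and 4.4 times in the second. In the first, the roof corners are at crop pixels (34,70), (205,61), (215,233) and (42,243). The hinge is at (325,265), the knob at (437,270), and the strop has no obstruction around it. The scene crop confirms the knob at (165,190) and the hinge at (288,155).

```bash
python3 - <<'E'
from h import *
f=lambda p,s,o:(np.array(p,float)+.5)/s-.5+np.array(o)
top=lambda *p:f(p,3.6,(150,190)); sc=lambda *p:f(p,4.4,(300,180))
C=onz("top",top((34,70),(205,61),(215,233),(42,243)),.035)[:,:2]
print("roof",C.round(4).tolist(),[np.linalg.norm(C[i]-C[i-1]).round(4) for i in range(4)])
d=(C[0]-C[1])+(C[3]-C[2]); e=(C[1]-C[2])+(C[0]-C[3]); d/=np.linalg.norm(d); e/=np.linalg.norm(e)
print("yaw from roof",np.arctan2(d[1],d[0]),np.arctan2(e[1],e[0])+np.pi/2)
S=onz("scene",sc((415,132),(565,36),(716,156),(572,254)),.035)[:,:2]; print("scene roof",S.round(4).tolist())
for n,a,b in(("knob",(437,270),(165,190)),("hinge",(325,265),(288,155))):
    o1,d1=ray("top",top(a)); o2,d2=ray("scene",sc(b)); d1,d2=d1[0],d2[0]
    s=np.linalg.lstsq(np.c_[d1,-d2],o2-o1,rcond=None)[0]; p,q=o1+s[0]*d1,o2+s[1]*d2; print(n,((p+q)/2).round(4),np.linalg.norm(p-q))
    print(onz("top",top(a),.055 if n=="knob" else .03).round(4))
yaw=(np.arctan2(d[1],d[0])+np.arctan2(e[1],e[0])+np.pi/2)/2
m=(C[1]+C[2])/2; hx=np.array([np.cos(yaw),np.sin(yaw)]); hy=np.array([-hx[1],hx[0]])
g=lambda P:np.c_[(P-m)@hx,(P-m)@hy].round(4).tolist()
ce=C.mean(0); print("yaw",yaw,"mouth",m,ce-.066*hx,"hinge in holder",g(onz("top",top((325,265)),.032)[:,:2]),"knob",g(onz("top",top((437,270)),.055)[:,:2]),"roof",g(C))
b=board(cv2.imread("pics/top0.png"),np.array([.471,-.134])); print("strop in holder",g(b[0][None]),b[2]-yaw)
E
```

```text
roof [[0.6435, 0.3113], [0.6501, 0.1811], [0.5199, 0.1723], [0.5124, 0.3032]] [np.float64(0.1314), np.float64(0.1303), np.float64(0.1305), np.float64(0.1312)]
yaw from roof 1.6245854864965057 1.6355611838000244
scene roof [[0.523, 0.1731], [0.5129, 0.3061], [0.643, 0.3122], [0.6509, 0.1864]]
knob [0.492  0.0045 0.0605] 0.0021957329432920818
[[0.4915 0.0039 0.055 ]]
hinge [0.4972 0.0907 0.0417] 0.005370276105253112
[[0.496  0.0898 0.03  ]]
yaw 1.630073335148265 mouth [0.5849928  0.17668706] [0.58538743 0.17609429] hinge in holder [[-0.0817, 0.0941]] knob [[-0.1669, 0.1035]] roof [[0.1309, -0.0664], [0.0006, -0.0652], [-0.0006, 0.0652], [0.1306, 0.065]]
strop in holder [[-0.3034, 0.132]] 0.015331599734852652
```

```bash
cat >> h.py <<'E'
MO=np.array([.586,.177]); YAW=1.630
hx=np.array([np.cos(YAW),np.sin(YAW)]); hy=np.array([-hx[1],hx[0]])
def W(x,y,z): return [*(MO+x*hx+y*hy),z]
def toH(P): return np.array([(np.array(P)[:2]-MO)@hx,(np.array(P)[:2]-MO)@hy])
def Rt(a,q6=None):
    "tool down, tool y at holder angle a (mod pi), the half turn with least |j6|"
    y=np.r_[np.cos(a)*hx+np.sin(a)*hy,0]; z=np.array([0,0,-1.])
    return np.c_[np.cross(y,z),y,z]
def best(p,a):
    o=[(abs(q[5]),k) for k in(0,1) if (q:=ik(p,Rt(a+k*np.pi))) is not None]
    return a+min(o)[1]*np.pi
def look(near,f):
    im=snap("top",f); b=board(im,W(*near,0)[:2]); print("strop",toH(b[0]).round(4),np.round(b[1],3),"dyaw",round(float(b[2]-YAW),3)); return b
E
python3 - <<'E'
from h import *
p=W(-.303,.204,.2); a=best(p,0); R=Rt(a); print(a,ik(p,R))
grip(1.0); move_to(p,R); move_straight(W(-.303,.204,.03),rate=.15)
f0=np.array(get_wrist_force()); z=.03
while z>-.012:
    z-=.002; move_straight(W(-.303,.204,z),rate=.03); f=np.array(get_wrist_force())-f0
    if f[2]>3: break
print("contact z",z,get_tcp_pos(),f,get_grip_width(),get_t())
move_straight(W(-.303,.204,z+.005),rate=.05)
E
```

```text
3.141592653589793 [-4.11381489e-01 -3.97433879e-01  1.74536047e+00 -4.44089210e-16
  1.79366606e+00  1.10021116e+00]
contact z -0.004000000000000014 [ 0.40037783 -0.13757485 -0.00219599] [-7.25625026  2.15242059 12.29945127] 1.0027231573942763 7.6667
```

```bash
python3 - <<'E'
from h import *
move_straight(W(-.303,.204,.005),rate=.05)
move_straight(W(-.303,.185,.005),rate=.06)
move_straight(W(-.303,.058,.005),rate=.06); print(get_wrist_force(),get_t())
move_straight(W(-.303,.085,.005),rate=.1)
move_straight(W(-.303,.085,.12),rate=.25)
p=W(-.47,.0,.15); a=best(p,np.pi/2); print(a)
move_to(p,Rt(a)); look((-.303,0),"t2.png"); print(get_t())
E
```

```text
[-1.50017383  0.39565348  0.6398606 ] 10.9
4.71238898038469
strop [-0.3042  0.0017] [0.088 0.167] dyaw 0.0
13.525
```

View pics/t2.png

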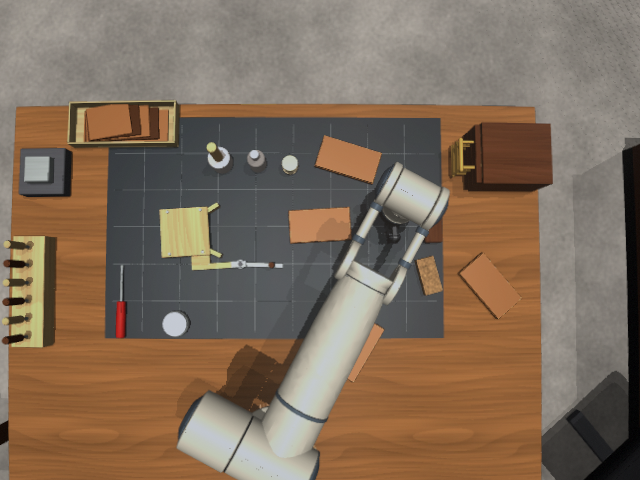

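The strop now lies square in front of the mouth at about (320,225). The gripper is behind it at about (390,222), with the brush clear at (433,218). Next I push it end first and check before the cheeks.

```bash
python3 - <<'E'
from h import *
a=4.71238898; R=Rt(a)
move_to(W(-.425,.0,.06),R); move_straight(W(-.425,0,.005),rate=.1)
move_straight(W(-.21,0,.005),rate=.07); print(get_wrist_force(),get_t())
look((-.115,0),"t3.png")
E
```

```text
[ 0.07110789 -1.0056263  -0.69986627] 17.9333
strop [-0.0722  0.0015] [0.084 0.088] dyaw -1.578
```

View pics/t3.png

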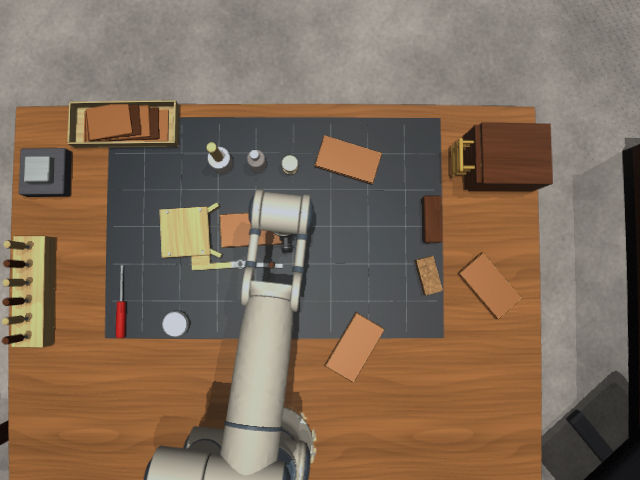

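The strop's leading end is at the cheek line, about (221,230), and it is centred and straight. I'll push on to the stop and watch the force.

```bash
python3 - <<'E'
from h import *
x=-.21
def st(x,r): move_straight(W(x,0,.005),rate=r); f=np.array(get_wrist_force()); return f[:2]@hx, f[:2]@hy
for x in (-.18,-.15,-.12,-.10): print(x,np.round(st(x,.06),1))
while x<-.07:
    x+=.002; fx,fy=st(x,.03)
    if fx<-12: break
print(x,fx,fy,toH(get_tcp_pos()).round(4),get_t())
E
```

```text
-0.18 [0.4 0. ]
-0.15 [-0.2 -0.3]
-0.12 [0.2 1.1]
-0.1 [-0.1 -0.1]
-0.07599999999999998 -17.12341316040651 -0.8418740135658072 [-0.0809 -0.0003] 23.4167
```

```bash
python3 - <<'E'
from h import *
move_straight(W(-.115,0,.005),rate=.15); move_straight(W(-.115,0,.13),rate=.25)
k=toH([.4917,.0042]); d=k-[-.081,.097]; th=np.arctan2(-d[0],-d[1]); print("knob",k,np.linalg.norm(d),th)
P=lambda t,z,r=.085:W(-.081-r*np.sin(t),.097-r*np.cos(t),z)
for o in(0,np.pi,2*np.pi): print(o,[None if (q:=ik(P(t,.04),Rt(o-t))) is None else round(q[5],2) for t in(th,.8,0)])
o=min((0,np.pi,2*np.pi),key=lambda o:max(9 if (q:=ik(P(t,.04),Rt(o-t))) is None else abs(q[5]) for t in(th,.8,0)))
grip(.55); move_to(W(*k,.15),Rt(o-th)); print("o",o,"t",get_t())
snap("scene","s4.png"); im=snap("top","t4.png"); b=onz("top",[(0,0)],.02)
s=cv2.imread("pics/s4.png")[130:330,230:500]; cv2.imwrite("pics/c4.png",cv2.resize(s,None,fx=2.9,fy=2.9,interpolation=cv2.INTER_CUBIC))
E
```

```text
knob [-0.1669176  0.1043592] 0.08623220179398439 1.6562419692580017
0 [np.float64(-0.03), np.float64(-0.83), np.float64(-1.52)]
3.141592653589793 [None, np.float64(2.31), np.float64(1.62)]
6.283185307179586 [np.float64(-0.03), np.float64(-0.83), np.float64(-1.52)]
o 6.283185307179586 t 25.4833
```

View pics/c4.png

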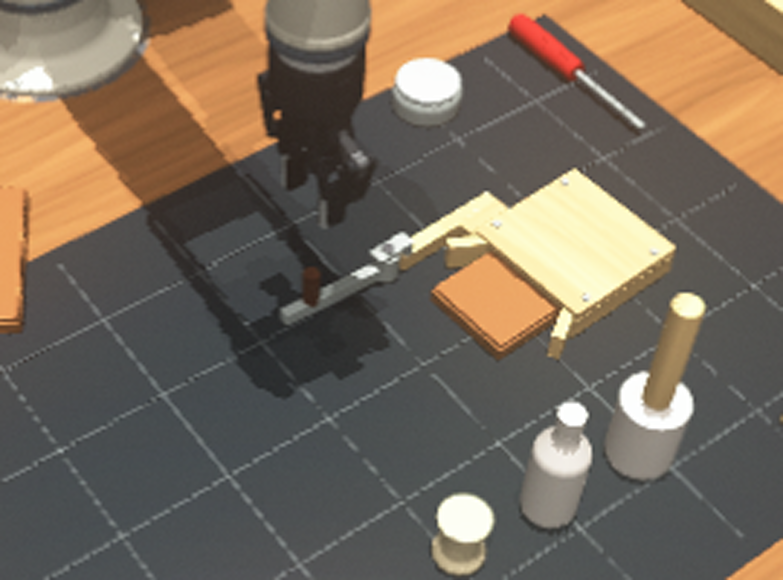

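The strop stands out of the mouth, square between the cheeks, with rear corners at crop (433,295) and (498,352). The keeper is still open, with its knob at crop (312,275).

```bash
python3 - <<'E'
from h import *
c=(np.array([(433,295),(498,352)])+.5)/2.9-.5+[230,130]
print("rear corners",[toH(p).round(4).tolist() for p in onz("scene",c,.02)])
th=1.656; o=2*np.pi; P=lambda t,z,r=.085:W(-.081-r*np.sin(t),.097-r*np.cos(t),z)
p0=[.4917,.0042]
move_straight([*p0,.041],rate=.15); grip(0,grip_force=25); print("grip",get_grip_width(),get_finger_force(),get_wrist_force())
for t in np.append(np.arange(1.5,0.05,-.15),[0.,-.03]):
    move_straight(P(t,.041),Rt(o-t),rate=.07); f=np.array(get_wrist_force())
    if t<.4 or np.linalg.norm(f)>15: print(round(t,2),f.round(1),round(get_grip_width(),3))
    if np.linalg.norm(f)>50: break
print(get_t(),toH(get_tcp_pos()))
E
```

```text
rear corners [[-0.0744, 0.0391], [-0.0736, -0.0456]]
grip 0.17294560898418151 24.512097537517548 [-0.42209238  0.5286918   5.21150095]
0.3 [ 6.2 -2.3  2.6] 0.174
0.15 [ 4.7 -1.4  2.5] 0.181
0.0 [ 5.8 -1.6  3. ] 0.171
-0.03 [ 6.  -9.3  2.6] 0.177
30.7667 [-0.08097624  0.01027857]
```

```bash
python3 - <<'E'
from h import *
grip(.5); move_straight([*get_tcp_pos()[:2],.16],rate=.2); 
move_to([.45,-.25,.25],get_ee_rot()); print(get_t())
im=snap("top","t5.png"); hsv=cv2.cvtColor(im,cv2.COLOR_BGR2HSV)
print(get_wrist_force())
b=board(im,W(-.03,0,0)[:2]); print(b[0],toH(b[0]),b[1],[toH(p).round(4).tolist() for p in []])
m=cv2.inRange(hsv,(5,90,120),(16,200,255)); ys,xs=np.where(m[200:260,200:260]); P=onz("top",np.c_[xs+200,ys+200],.02); H=np.array([toH(p) for p in P]); print("vis x",H[:,0].min(),H[:,0].max(),"y",H[:,1].min(),H[:,1].max())
cv2.imwrite("pics/c5.png",cv2.resize(im[190:290,150:290],None,fx=5.6,fy=5.6,interpolation=cv2.INTER_CUBIC))
E
```

```text
33.3167
[ 1.039765    0.18911907 -0.75816093]
[0.5865674  0.14241421] [-0.03455877  0.00148   ] [0.07062110304832458, 0.08769084513187408] []
vis x -0.06985913598667053 0.0008078695992211028 y -0.04240134614679733 0.04738599598508251
```

View pics/c5.png

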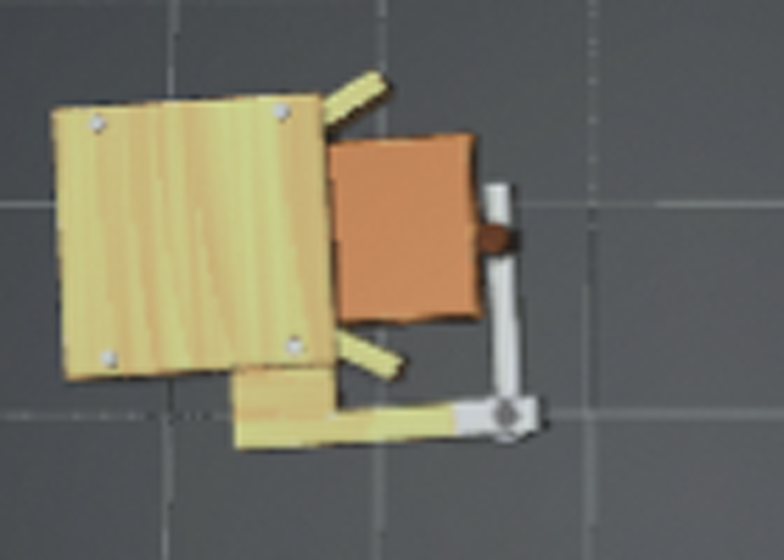

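The strop is home, with its rear edge at holder x of about -70 mm, y of about 1 mm, and square. The keeper lies across behind it, parallel to the mouth, with its knob at crop (495,238). The robot is clear of everything.

```bash
python3 -c "
from bench import *
print(job_done(),get_t())"
```

```text
the job is handed in; nothing more can be done
the job is handed in; nothing more can be done
```

The strop board is in the slot against the stop (rear edge measured about 70 mm out of the mouth), the keeper is shut behind it, and I handed the job in at about 33 s; no verdict was shown.

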